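# Load a pressure sensor into the sloping supply rail

## Task

One brass-bodied sensor with a short pipe stub is already at the bottom of the sloping rail. Pick up the matching loose sensor from the bench (slim block, narrow foot, pipe stub on one side; not the squat one with the broad foot), set its foot into the open upper end of the rail facing the same way as the first, stub downhill, and let it slide down until it rests against the first one. Leave both in the rail.

Things in the scene. Friction and masses are not known exactly. Their poses are not given: they have to be found in the camera images.
- sensor (a point): Loose sensor: brass block 34 (x) by 20 (y) by 64 mm tall on a black foot plate 60 (x) by 40 (y) by 8 mm, 140 to 280 g, upright. The point is the block's centre, 40 mm above the foot's underside, 10 mm behind (-x of) the foot's middle. +x is where the stub points, +z up. Grip the block across its 20 mm (y), at its centre or up to 15 mm higher. The squat bystander has a broad foot, no stub.
- stub (a point): Free end of the loose sensor's round steel pipe stub, 17 mm across, which sticks out 20 mm from the block over the front of the foot plate: 37 mm in +x from sensor at the same height. Axes as sensor.
- mouth (a point): Middle of the fixed rail floor's open upper end, 138 mm above the bench. +x level, downhill; +y across; +z up. Floor falls 30 deg (0.524 rad) to +x, from 55 mm uphill (wall tops there 176 mm high: carry over) to a stop 215 mm downhill; slippery. 84 mm wide here, walls 12 mm; from 30 mm downhill narrows to 54 mm at 100 mm. From there lips 13 to 17 mm off the floor leave a 42 mm slot.
- loaded (a point): Block centre of the like sensor already in the rail, foot against the stop, stub downhill, leaning. +x level downhill, +z up. Set the new sensor's foot down with its middle within 12 mm of mouth, leaning with the slope; once let go it slides under the lips by itself. When home, sensor is 120 mm in x, 0 in y, -23 mm in z from mouth, 60 mm uphill of this point.
There are look-alikes about, which are no part of the job. What is shaped like the part that bears sensor but green is not meant.

How it is judged:
At the end, for the whole second after the job is handed in: The loose sensor stays in the rail behind the first: block centre within 12 mm along, 12 mm across and 11 mm in height of its home, sides within 0.25 rad of the rail's, stub end within 15 mm of its home (downhill); the first sensor within 12 mm of its place at the end stop (x of sensor in the frame of mouth between 0.1075 and 0.1315 m and y of sensor in the frame of mouth between -0.012 and 0.012 m and z of sensor in the frame of mouth between -0.034 and -0.0118 m and x of stub in the frame of mouth between 0.1365 and 0.1667 m and angle between the y axis of sensor and the y axis of mouth, either way round below 0.25 rad and x of loaded in the frame of mouth between 0.1595 and 0.1835 m and y of loaded in the frame of mouth between -0.012 and 0.012 m and z of loaded in the frame of mouth between -0.064 and -0.0418 m); the robot touches nothing.
It also fails if it takes over 35 s, if anything falls off the work surface, if the arm or the gripper's body presses on something with over 40 N, if the wrist force passes 120 N, or if a joint passes its speed limit or range.

## Robot

A 7-joint arm with a two-finger parallel gripper is mounted at the origin on the work surface. World frame = base frame: x ahead of the robot, y to its left, z up, the work surface at z = 0. Lengths are in m, angles in rad, forces in N, time in s.
With the tool pointing down it reaches from about 0.425 to 0.925 m from the base axis. Payload 6.8 kg.
Tool frame: the origin (TCP) lies between the finger pads; the fingertips stand r.tip_reach ahead of it and the grasp point (between the pads) lies 11 mm behind it (r.tip_reach is the distance from the TCP to the fingertips, in m); z points along the fingers, y is the direction in which the jaws open and shut (so a half turn about z gives the same grasp; the last joint's range is limited). The gripper opens to 85 mm and grips with 20 to 120 N. Pads are 22 mm wide; open, the fingers measure 114 mm over their backs; the gripper's body (76 mm by 85 mm) begins 54 mm behind the grasp point. The pads swing forward as they close: fully open they stand 13 mm farther back than shut.
Start: joints at [1.144, 0.477, 0.022, 1.555, -0.011, 1.109, -0.083], TCP at [0.212, -0.641, 0.239] pointing down, gripper open.
Joint ranges: [-2.96, 2.96], [-0.34, 2.1], [-1.41, 1.46], [0.24, 2.44], [-1.37, 4.51], [0.17, 1.92], [-2.96, 2.96]. Speed limits (rad/s): [2.39, 2.39, 3.14, 3.14, 3.14, 3.14, 3.14].

## Interface

Orientations are given as a rotation vector (axis times angle).
In Python, from bench import r, eyes, spotter gives the robot as it stands.
- The arm moves only by the tool carry_out, never from a script. Its argument "series" is text: rows parted by semicolons, each of 5 numbers parted by spaces: the shift along the tool's x, y, z in cm, then the turn about the tool's z in rad, then the opening, from 0 (shut) to 1 (fully open). In form: x y z yaw gripper; .... A call has 1 to 8 rows; each row shifts and turns the commanded pose from where the row before left it, along the tool's axes as they then stand; what a row does not reach is not made up. A row lasts 1/8 s, in which the tool goes at most 62.5 mm and 10.7 degrees, less where a joint would pass 70% of its speed; a pose out of reach is approached as far as the arm can. A call with a gripper value outside its range is refused whole. The fingers move at their own pace and stop on an object; "grip_force" is the grip in N (left out, the last holds). Time passes only in rows, so rows that do not move let the fingers close. It gives the time, the measured TCP pose, the force and the opening at its end, in the units of the state.
- r.get_obs(): the state, without advancing time (a new reading comes with each control period).
- eyes.grab_frame(name): name is "side" or "top"; returns a dict with "color" (400x640x3 uint8, blue, green, red), "intrinsics" (3x3 intrinsics, pixels), "R" (3x3) and "t" (3): a world point X has camera coordinates R X + t. Camera axes: x right, y down, z forward; pixel columns grow to the right and rows downward; lengths in m; the calibration is good to about 2 mm. A picture is of the moment at which its call begins. There is no depth.
- r.hand_in(): hands the job in, once; it reports no verdict.
Trained networks look in a picture, given as the dict that the camera call returned (one of the last four; its "shot" number tells which), for a name from the list of things; names that differ only in an ending like _2 or _b are one class to them, and where a whole thing is asked for, a point or a joint stands for the part that bears it (a point fixed in the world has none). Each returns a list of dicts, best first, with "confidence" (0 to 1); they miss things now and then, are a little off and sometimes report something else, mostly with a low value. They report only what shows in the picture. A call takes as long as a camera call. They do not tell look-alikes from the thing itself.
- spotter.search_frame(picture, query): "uv" ([column, row] in pixels, amid what is visible of it).
- spotter.trace(picture, query): "pixels" (400x640 bool, what is visible of it) and "uv" ([column, row] in pixels, amid what is visible of it).
- spotter.mark_of(picture, query): "uv" ([column, row] in pixels: a listed point, or the origin of a listed thing).
The state is a dict: "clock": time; "joints": joint angles; "qvel": joint speeds; "tau": joint torques, N m; "tcp_pos": TCP position; "orientation": TCP orientation; "contact_force": force on the tool from outside, world axes, zero at the start; "moment": the same for the moment, N m; "grip_width": finger opening in m.
Only numpy, scipy, OpenCV 4.12 (cv2) and the standard library are available. Lean on these libraries where they do the work, as an engineer would, in place of code of your own. Each camera call takes 0.05 s, during which the arm holds its last target.

## Working session

There is one attempt and no reset: what is moved stays moved. The work goes in short steps, Python scripts to look and compute and a tool call to move; the robot and the scene stay as the last step left them, time stands still between calls to the robot, and variables do not carry over. Pictures are saved under pics/ and viewed, and the job is handed in when it is done.

Besides the shell and the picture viewer there is one more tool, called after ">>>" by a JSON object that holds its "op" and its "data". carry_out: Moves the arm, as the interface text tells. Its arguments: {"type":"object","properties":{"series":{"type":"string"},"grip_force":{"type":"number"}},"required":["series"]}

```bash
ls; mkdir -p pics; python3 - <<'E'
from bench import r, eyes, spotter
import cv2
print(r.get_obs(), r.tip_reach)
for n in ("side","top"):
    p=eyes.grab_frame(n); cv2.imwrite(f"pics/a_{n}.png",p["color"])
    print(n,p["intrinsics"],p["R"],p["t"],p["shot"])
    for q in ("sensor","stub","mouth","loaded"):
        print(q,[(d["uv"],round(d["confidence"],2)) for d in spotter.mark_of(p,q)])
E
```

```text
pics
{'clock': 0.0, 'joints': array([ 1.143859  ,  0.47781492,  0.02233336,  1.5564414 , -0.01149551,
        1.10930783, -0.08307939]), 'qvel': array([-1.06512232e-03, -2.73166817e-05,  2.46192800e-03,  3.82488543e-04,
        5.97971479e-04, -3.95136686e-04,  1.01125148e-04]), 'tau': array([ 1.45333115e-04, -5.96466243e+01,  1.60795636e+00, -2.81203330e+01,
        1.25000841e-02,  9.16193094e-03, -9.32636027e-06]), 'tcp_pos': array([ 0.21139619, -0.64043653,  0.23831989]), 'orientation': array([-3.09997380e+00, -4.98502676e-01,  6.73048840e-04]), 'contact_force': array([ 0.30086951, -0.46704386,  0.66539056]), 'moment': array([-0.00884163, -0.03846851, -0.03637658]), 'grip_width': 0.08541561306569044} 0.008
side [[466.35505287   0.         318.03193439]
 [  0.         466.35505287 195.89692592]
 [  0.           0.           1.        ]] [[-0.90151906 -0.43255552 -0.01261379]
 [-0.25784042  0.56033614 -0.78710973]
 [ 0.34753662 -0.70634208 -0.616684  ]] [0.53859177 0.22683374 0.86461831] 1
sensor [([254.2, 287.1], 0.94), ([190.4, 281.5], 0.72), ([258.1, 273.1], 0.42)]
stub [([213.7, 281.1], 0.97), ([261.5, 271.3], 0.58)]
mouth [([343.6, 166.6], 0.87)]
loaded [([350.5, 144.6], 0.72)]
top [[431.15607325   0.         313.8699682 ]
 [  0.         431.15607325 202.27933427]
 [  0.           0.           1.        ]] [[ 0.02349747 -0.99972157 -0.00215764]
 [-0.9938761  -0.02312688 -0.10805295]
 [ 0.10797297  0.0046834  -0.9941428 ]] [0.01060325 0.59454487 1.03183602] 2
sensor [([212.6, 144.0], 0.96), ([229.6, 190.3], 0.74)]
stub [([218.1, 159.2], 0.61), ([242.0, 188.4], 0.56)]
mouth [([352.0, 208.9], 0.92)]
loaded [([419.9, 191.0], 0.56)]
```

View pics/a_side.png

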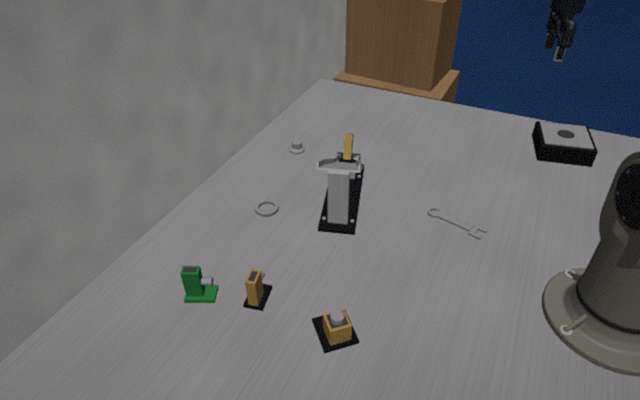

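View pics/a_top.png

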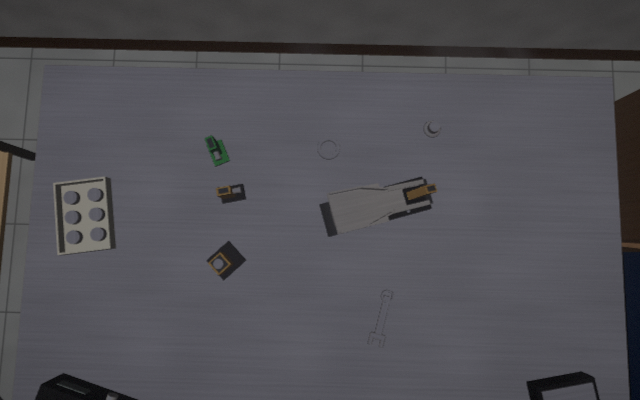

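```bash
cat > h.py <<'E'
import numpy as np, cv2
from scipy.spatial.transform import Rotation as Ro
def P(p): return p["intrinsics"]@np.c_[p["R"],p["t"]]
def proj(p,X):
    c=p["R"]@np.asarray(X,float)+p["t"]; u=p["intrinsics"]@c; return u[:2]/u[2]
def tri(ps,uvs):
    X=cv2.triangulatePoints(P(ps[0]),P(ps[1]),np.array(uvs[0],float).reshape(2,1),np.array(uvs[1],float).reshape(2,1)).ravel(); X=X[:3]/X[3]
    return X,[np.round(proj(p,X)-u,1) for p,u in zip(ps,uvs)]
def atz(p,uv,z):
    C=-p["R"].T@p["t"]; d=p["R"].T@np.linalg.solve(p["intrinsics"],[uv[0],uv[1],1.]); return C+d*(z-C[2])/d[2]
def crop(p,c,h,name,s=8,pts=()):
    x0,y0=int(c[0]-h),int(c[1]-h); im=p["color"][max(y0,0):y0+2*h,max(x0,0):x0+2*h]
    im=cv2.resize(im,None,fx=s,fy=s,interpolation=cv2.INTER_CUBIC)
    for q in pts: cv2.circle(im,(int((q[0]+.5-max(x0,0))*s),int((q[1]+.5-max(y0,0))*s)),3,(255,0,255),-1)
    return im
E
cat > m1.py <<'E'
from bench import r, eyes, spotter
from h import *
s=eyes.grab_frame("side"); t=eyes.grab_frame("top")
for q in ("sensor","stub","mouth","loaded"):
    for p,n in ((s,"s"),(t,"t")):
        print(q,n,[(d["uv"],round(d["confidence"],2)) for d in spotter.mark_of(p,q)])
print("sensor",tri((s,t),([257,286],[229.6,190.3])))
print("stub",tri((s,t),([261.5,271.3],[242,188.4])), "green", tri((s,t),([190.4,281.5],[212.6,144])))
print("mouth",tri((s,t),([343.6,166.6],[352,208.9])))
print("loaded",tri((s,t),([350.5,144.6],[419.9,191])))
a=crop(s,(257,287),30,"",6); b=crop(t,(230,192),30,"",6); cv2.imwrite("pics/b.png",np.hstack([a,b]))
a=crop(s,(343,180),55,"",6.5); cv2.imwrite("pics/c.png",a[:600])
a=crop(t,(385,205),65,"",6);  cv2.imwrite("pics/d.png",a[90:690])
E
python3 m1.py
```

```text
sensor s [([254.2, 287.3], 0.97), ([195.0, 279.9], 0.79)]
sensor t [([213.9, 143.6], 0.77), ([231.9, 192.5], 0.68)]
stub s [([253.6, 274.0], 0.93), ([217.4, 281.9], 0.9)]
stub t [([216.8, 160.3], 0.78), ([244.1, 187.9], 0.63)]
mouth s [([339.7, 166.8], 0.92)]
mouth t [([350.6, 209.4], 0.68)]
loaded s [([346.9, 146.7], 0.56)]
loaded t [([418.2, 192.1], 0.95)]
sensor (array([0.61709642, 0.23285123, 0.03261203]), [array([-0.9, -0.2]), array([0.3, 0.8])])
stub (array([0.62321088, 0.20183513, 0.04003031]), [array([-0.1, -0. ]), array([0. , 0.1])]) green (array([0.73435977, 0.28062331, 0.03774718]), [array([0.3, 0.1]), array([-0.1, -0.2])])
mouth (array([ 0.56640387, -0.06179918,  0.14031536]), [array([-1.3, -0.1]), array([0.5, 1.5])])
loaded (array([ 0.61607469, -0.22368291,  0.09240584]), [array([-1.3, -0.1]), array([0.5, 1.6])])
```

View pics/b.png

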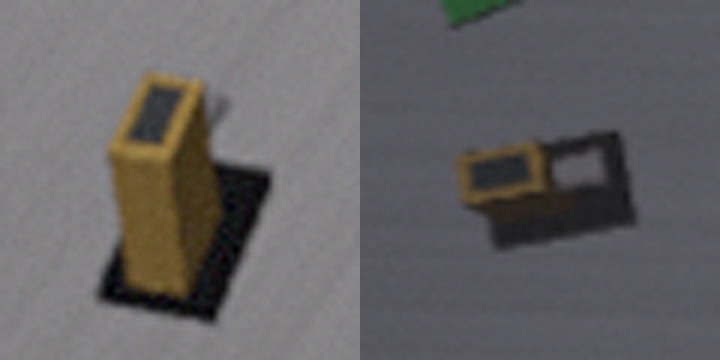

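View pics/c.png

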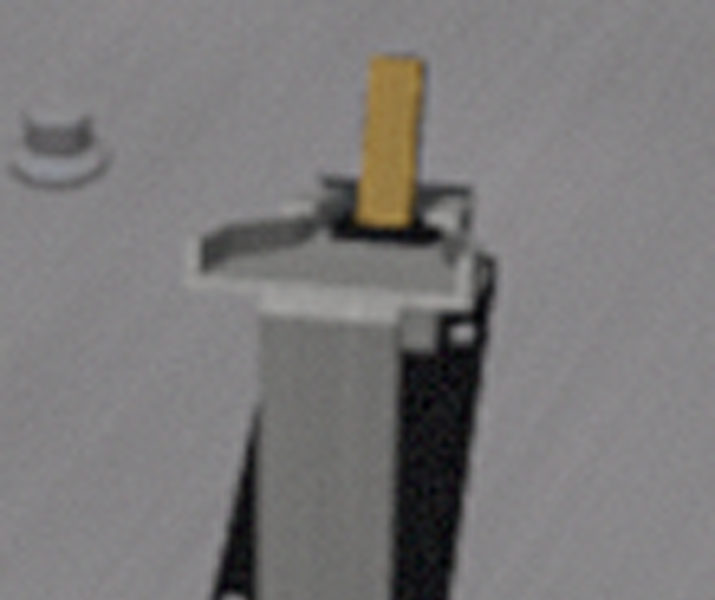

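View pics/d.png

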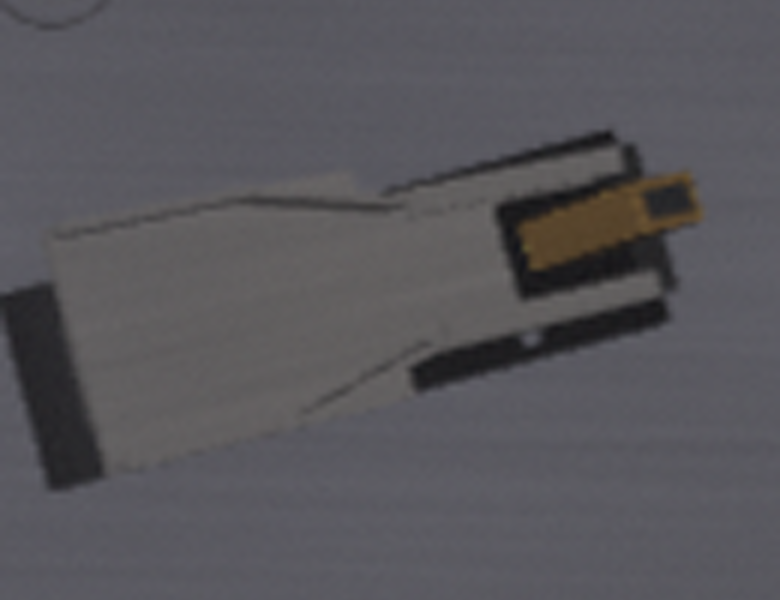

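```bash
cat > m2.py <<'E'
from bench import r, eyes, spotter
from h import *
from scipy.optimize import least_squares
s=eyes.grab_frame("side"); t=eyes.grab_frame("top")
def un(x0,y0,sc,pts): return (np.array(pts,float)+.5)/sc-.5+[x0,y0]
# loose
oS=un(227,257,6,[(112,150),(175,156),(207,84),(150,74),(100,298),(215,320),(272,175)])
kS=np.array([(-17,10,32),(-17,-10,32),(17,-10,32),(17,10,32),(-20,20,-40),(-20,-20,-40),(40,-20,-36)])/1000
oT=un(200,162,6,[(97,155),(180,143),(188,190),(105,208),(258,132),(276,222),(135,250)])
kT=np.array([(-17,10,32),(17,10,32),(17,-10,32),(-17,-10,32),(40,20,-32),(40,-20,-32),(-20,-20,-32)])/1000
def T(v,k,z): return Ro.from_euler('z',v[2]).apply(k)+[v[0],v[1],z]
def f(v,both=True):
    return np.concatenate([(proj(s,X)-o) for X,o in zip(T(v,kS,.04),oS)]+[(proj(t,X)-o) for X,o in zip(T(v,kT,.04),oT)])
l=least_squares(f,[.617,.233,-1.4],loss='soft_l1'); print("loose",l.x,np.round(l.fun,1))
# rail
a=np.pi/6; RL=Ro.from_euler('y',a)
def rail(v,k): # k in mouth slope coords
    return Ro.from_euler('z',v[2]).apply(RL.apply(k))+[v[0],v[1],.138+v[3]]
def lk(k): return np.array(k)/1000+np.array([.1755,0,.04])
oT2=un(320,140,6,np.array([(642,190),(692,173),(703,212),(652,225),(520,222),(533,270),(500,208),(523,298)])+[0,90])
kT2=lk([(-17,10,32),(17,10,32),(17,-10,32),(-17,-10,32),(-17,10,-32),(-17,-10,-32),(-20,20,-32),(-20,-20,-32)])
oS2=un(288,125,6.5,[(370,57),(425,62),(357,220),(412,230)])
kS2=lk([(-17,10,32),(-17,-10,32),(-17,10,-32),(-17,-10,-32)])
def g(v):
    return np.concatenate([(proj(s,X)-o) for X,o in zip(rail(v,kS2),oS2)]+[(proj(t,X)-o) for X,o in zip(rail(v,kT2),oT2)])
m=least_squares(g,[.566,-.06,-1.27,0],loss='soft_l1'); print("rail",m.x,np.round(m.fun,1))
np.savez("fit.npz",l=l.x,m=m.x)
fl=np.array([(-55,42,0),(-55,-42,0),(0,42,0),(0,-42,0),(30,42,0),(30,-42,0),(100,27,0),(100,-27,0),(215,27,0),(215,-27,0),(-55,42,12),(-55,-42,12),(0,0,0)])/1000
pr=rail(m.x,fl)
cv2.imwrite("pics/e.png",np.vstack([crop(s,(343,180),55,"",6.5,[proj(s,X) for X in np.r_[pr,rail(m.x,kS2)]])[:560]]))
cv2.imwrite("pics/f.png",crop(t,(385,205),65,"",6,[proj(t,X) for X in np.r_[pr,rail(m.x,kT2)]])[90:690])
cv2.imwrite("pics/g.png",np.hstack([crop(s,(257,287),30,"",6,[proj(s,X) for X in T(l.x,kS,.04)]),crop(t,(230,192),30,"",6,[proj(t,X) for X in T(l.x,kT,.04)])]))
E
python3 m2.py
```

```text
loose [ 0.61342595  0.24119631 -1.35915363] [-0.2 -0.3 -0.4  0.6  0.4 -0.9 -0.2 -1.   0.4  0.6  1.   0.7  1.1 -0.1
 -0.3  0.2 -0.1 -0.5 -0.1 -0.2 -0.3 -0.5  0.1 -0.4 -0.2 -0.1 -0.1 -0.3]
rail [ 0.57082317 -0.06330685 -1.28036158 -0.00146587] [ 0.3  0.1 -0.2 -0.1  0.4  0.5 -0.2 -0.4 -2.  -1.3 -0.  -0.7  0.7  1.1
 -1.1  1.3 -0.3  0.3 -0.1  0.3  0.9 -1.1  1.9 -0.1]
```

View pics/e.png

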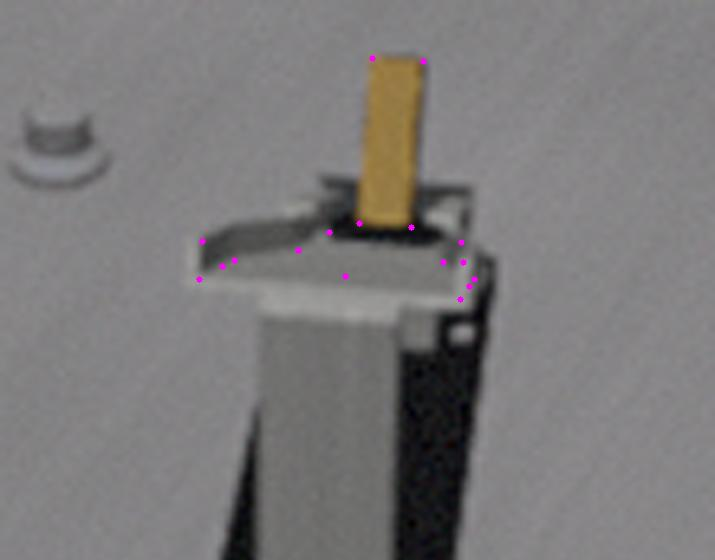

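View pics/f.png

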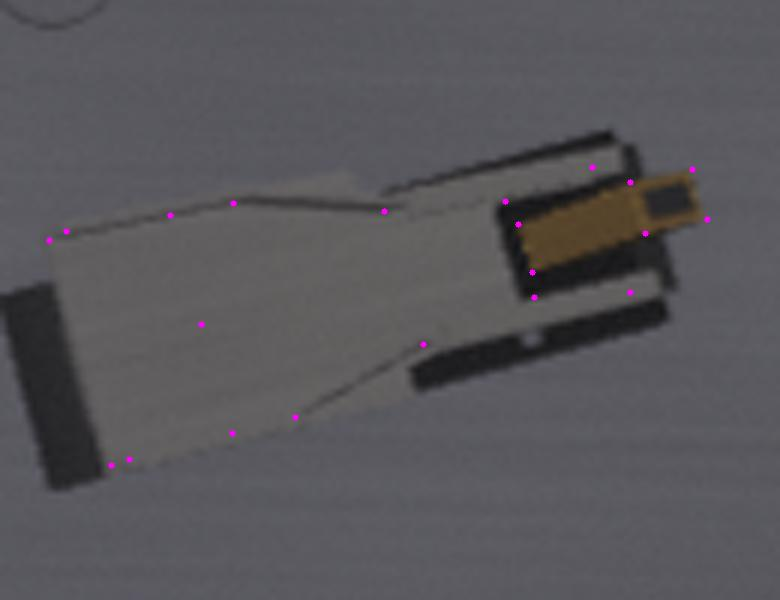

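View pics/g.png

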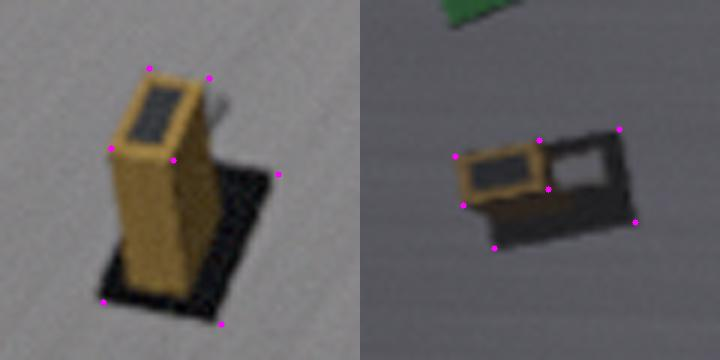

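```bash
cat >> m2.py <<'E'
oT3=un(320,140,6,np.array([(240,199),(300,412),(428,343),(400,208),(53,239)])+[0,90])
kT3=np.array([(30,42,0),(30,-42,6),(100,-27,6),(105,27,0),(-55,42,6)])/1000
oS3=un(288,125,6.5,[(203,238),(205,275),(465,297),(464,258),(300,218)])
kS3=np.array([(-55,42,12),(-55,42,0),(-55,-42,0),(-55,-42,12),(30,42,12)])/1000
def g3(v):
    v=[*v,0]
    return np.concatenate([(proj(s,X)-o) for X,o in zip(rail(v,kS3),oS3)]+[(proj(t,X)-o) for X,o in zip(rail(v,kT3),oT3)])
m3=least_squares(g3,m.x[:3],loss='soft_l1'); print("rail3",m3.x,np.round(m3.fun,1))
C=lambda p:-p["R"].T@p["t"]
print(C(s),C(t))
# base plate & edge yaw
for nm,pp,z in (("base",[(2,298),(50,490)],.006),("end",[(50,245),(105,475)],.17)):
    q=[atz(t,u,z) for u in un(320,140,6,np.array(pp)+[0,90])]; d=q[0]-q[1]; print(nm,q,np.arctan2(d[1],d[0])-np.pi/2, np.linalg.norm(d))
v=[*m3.x,0]
cv2.imwrite("pics/f2.png",crop(t,(385,205),65,"",6,[proj(t,X) for X in np.r_[rail(v,fl),rail(v,kT2)]])[90:690])
E
python3 m2.py
```

```text
loose [ 0.61342595  0.24119631 -1.35915363] [-0.2 -0.3 -0.4  0.6  0.4 -0.9 -0.2 -1.   0.4  0.6  1.   0.7  1.1 -0.1
 -0.3  0.2 -0.1 -0.5 -0.1 -0.2 -0.3 -0.5  0.1 -0.4 -0.2 -0.1 -0.1 -0.3]
rail [ 0.57082317 -0.06330685 -1.28036158 -0.00146587] [ 0.3  0.1 -0.2 -0.1  0.4  0.5 -0.2 -0.4 -2.  -1.3 -0.  -0.7  0.7  1.1
 -1.1  1.3 -0.3  0.3 -0.1  0.3  0.9 -1.1  1.9 -0.1]
rail3 [ 0.57005182 -0.063615   -1.28277486] [ 0.1 -0.1 -0.6 -0.  -0.4 -0.2  0.2  0.  -9.5  0.7 -0.9  0.9  0.9  0.7
  1.   0.  -0.8  0.5  0.9 -0.4]
[0.24355112 0.716584   0.71853301] [0.47924439 0.01951776 1.09005756]
base [array([0.59232912, 0.00922636, 0.006     ]), array([ 0.51214394, -0.01260076,  0.006     ])] -1.3050268962121507 0.08310285797643509
end [array([ 0.59471163, -0.00599241,  0.17      ]), array([ 0.51293242, -0.02714815,  0.17      ])] -1.3176524584420939 0.08447132924950214
```

View pics/f2.png

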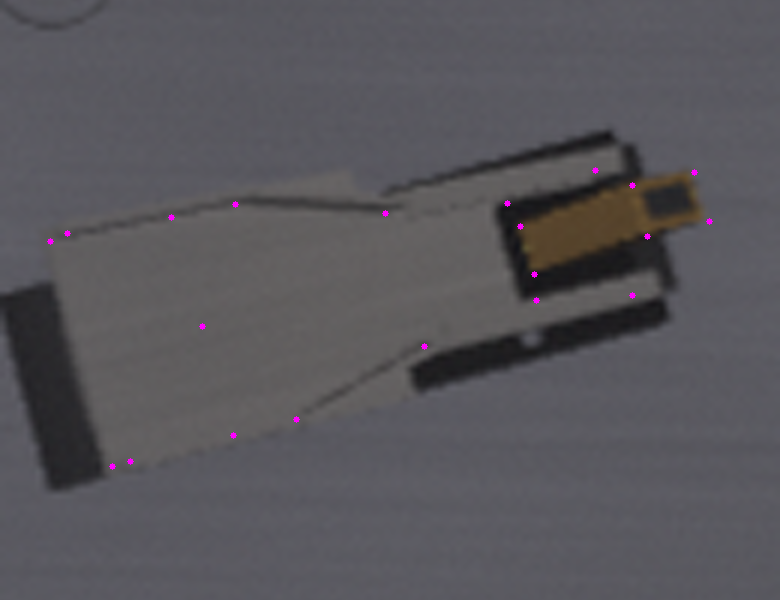

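Candidates for the loose sensor, pixels given as top / side view:
- The green look-alike at (213,144) / (195,280) has the wrong colour.
- The slim brass one with stub and narrow foot is at (230,190) / (257,286).
- The squat brass one with a broad foot and no stub is at (225,260) / (336,328).
- The brass one already in the rail is at (420,191).

I choose the slim brass one. The close crop (b.png) shows the narrow foot and the stub towards −y. Its model fits at (0.613, 0.241) with yaw −1.36. The mouth is at about (0.570, −0.064) with yaw −1.30.

First I yaw the tool, then travel.

>>> {"op": "carry_out", "data": {"series": "0 0 0 -0.183 1; 0 0 0 -0.183 1; 0 0 0 -0.183 1; 0 0 0 -0.183 1; 0 0 0 -0.183 1; 0 0 0 -0.183 1; 0 0 0 -0.183 1; 0 0 0 -0.182 1", "grip_force": 25}}

```text
clock: 2.2
tcp_pos: [0.2114, -0.641, 0.2393]
orientation: [-1.968, -2.449, 0.0]
contact_force: [0.4, 0.3, -0.2]
grip_width: 0.0857
```

>>> {"op": "carry_out", "data": {"series": "4.86 3.61 0 0 1; 4.86 3.61 0 0 1; 4.86 3.61 0 0 1; 4.86 3.61 0 0 1; 4.86 3.61 0 0 1; 4.86 3.61 0 0 1; 4.86 3.61 0 0 1; 4.86 3.61 0 0 1"}}

```text
clock: 3.2
tcp_pos: [0.4132, -0.1987, 0.2398]
orientation: [1.975, 2.442, -0.0]
contact_force: [1.0, -1.4, -0.3]
grip_width: 0.0855
```

>>> {"op": "carry_out", "data": {"series": "4.86 3.61 0 0 1; 4.86 3.61 0 0 1; 4.86 3.61 0 0 1; 4.86 3.61 0 0 1; 4.86 3.61 0 0 1; 4.86 3.61 0 0 1; 4.86 3.61 0 0 1; 4.86 3.61 0 0 1"}}

```text
clock: 4.2
tcp_pos: [0.6145, 0.2418, 0.2393]
orientation: [1.976, 2.442, -0.0]
contact_force: [1.6, -0.9, 0.9]
grip_width: 0.0853
```

>>> {"op": "carry_out", "data": {"series": "-0.1 -0.1 5 0 1; 0 0 5 0 1; 0 0 5 0 1; 0 0 3 0 1; 0 0 2.2 0 1; 0 0 0 0 1; 0 0 0 0 1"}}

```text
clock: 5.08
tcp_pos: [0.6137, 0.2397, 0.0387]
orientation: [1.975, 2.442, 0.003]
contact_force: [-0.3, 0.5, 1.0]
grip_width: 0.0853
```

```bash
cat > look.py <<'E'
import sys
from bench import r, eyes, spotter
from h import *
s=eyes.grab_frame("side"); t=eyes.grab_frame("top")
n=sys.argv[1]; X=np.array([float(v) for v in sys.argv[2:5]]); h=int(sys.argv[5])
a=[crop(p,proj(p,X),h,"",390/(2*h)) for p in (s,t)]
a=[cv2.resize(i,(390,390)) for i in a]
cv2.imwrite(f"pics/{n}.png",np.hstack(a)); o=r.get_obs(); print(o["clock"],o["tcp_pos"],o["contact_force"],o["grip_width"])
E
python3 look.py h1 .613 .241 .05 35
```

```text
5.175 [0.61381545 0.23970275 0.03901542] [ 0.03471436 -0.52738645  0.68285711] 0.085225063486232
```

View pics/h1.png

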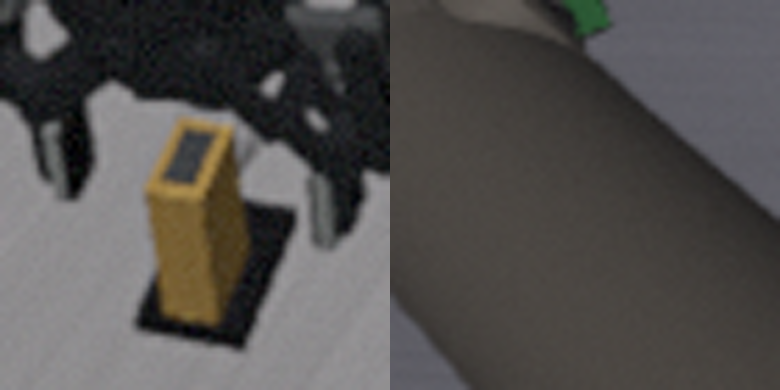

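The fingers straddle the slim brass block in the side crop, with the block between the pads at about (195,200). I close the gripper.

>>> {"op": "carry_out", "data": {"series": "0 0 0 0 0; 0 0 0 0 0; 0 0 0 0 0; 0 0 0 0 0; 0 0 0 0 0; 0 0 0 0 0", "grip_force": 40}}

```text
clock: 5.92
tcp_pos: [0.613, 0.2393, 0.0376]
orientation: [1.975, 2.443, 0.001]
contact_force: [0.7, 0.3, 2.5]
grip_width: 0.0196
```

>>> {"op": "carry_out", "data": {"series": "0 0 -2 0 0; 0 0 -5 0 0; 0 0 -5 0 0; 0 0 -5 0 0; 0 0 -4 0 0; 0 0 0 0 0"}}

```text
clock: 6.68
tcp_pos: [0.6139, 0.2405, 0.2521]
orientation: [1.973, 2.441, 0.01]
contact_force: [-0.1, 0.0, -2.4]
grip_width: 0.0193
```

```bash
python3 look.py h2 .613 .241 .24 35
```

```text
6.775 [0.61219055 0.23876314 0.24728233] [ 0.44043503  0.11683765 -2.51359269] 0.019307722575694578
```

View pics/h2.png

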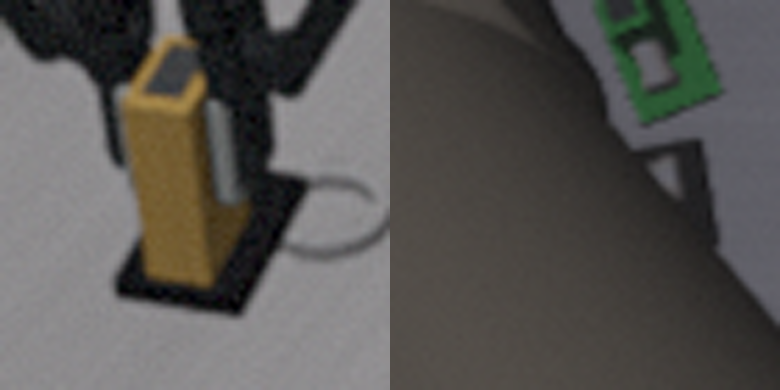

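>>> {"op": "carry_out", "data": {"series": "0 0 0 -0.06 0; -4.16 -2.05 0 0 0; -4.16 -2.05 0 0 0; -4.16 -2.05 0 0 0; -4.16 -2.05 0 0 0; -4.16 -2.05 0 0 0; -4.16 -2.05 0 0 0; 0 0 0 0 0"}}

```text
clock: 7.78
tcp_pos: [0.559, -0.0399, 0.2449]
orientation: [-1.909, -2.492, 0.008]
contact_force: [-0.3, 0.8, -2.4]
grip_width: 0.0199
```

```bash
python3 look.py h3 .56 -.04 .19 40
```

```text
7.875 [ 0.55997637 -0.03465641  0.24586995] [-0.03263568  0.63878834 -2.80610701] 0.019486814916497387
```

View pics/h3.png

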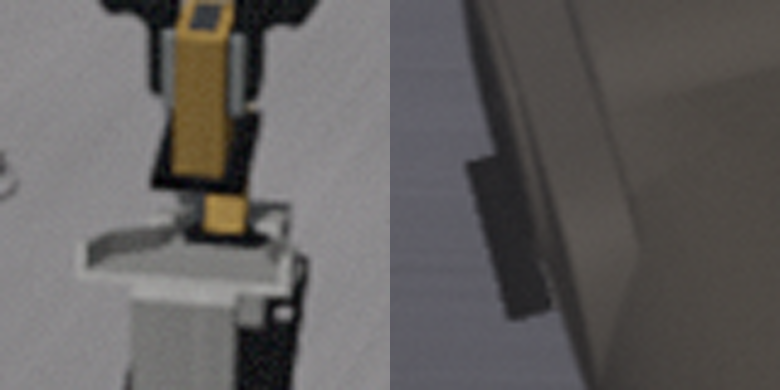

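The sensor is gripped upright over the upper end of the rail. In the side crop its foot is at about (203,175), with the rail end at (190,265). The tool can't tilt, so I will press the rear of the foot on the rail's upper edge. The block should then pivot in the pads until it leans with the slope.

>>> {"op": "carry_out", "data": {"series": "0 0 2 0 0; 0 0 1.5 0 0; 0 0 0.5 0 0; 0 0 0 0 0", "grip_force": 20}}

```text
clock: 8.38
tcp_pos: [0.5608, -0.0339, 0.2066]
orientation: [-1.899, -2.501, 0.001]
contact_force: [0.6, 0.6, -2.6]
grip_width: 0.0196
```

>>> {"op": "carry_out", "data": {"series": "0 0 0.3 0 0; 0 0 0.2 0 0; 0 0 0 0 0"}}

```text
clock: 8.75
tcp_pos: [0.5614, -0.0343, 0.2029]
orientation: [1.901, 2.5, 0.001]
contact_force: [0.0, 1.6, 0.4]
grip_width: 0.0195
```

```bash
python3 look.py h4 .56 -.04 .19 40
```

```text
8.85 [ 0.56140186 -0.03430252  0.20282175] [-1.50761121 -0.78560078  2.37019995] 0.019191320805097535
```

View pics/h4.png

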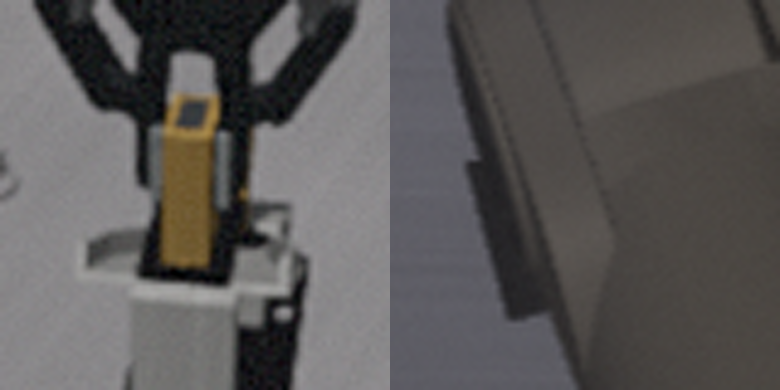

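>>> {"op": "carry_out", "data": {"series": "0 0 0.3 0 0; -0.2 0 0.2 0 0; -0.2 0 0.2 0 0; 0 0 0 0 0"}}

```text
clock: 9.35
tcp_pos: [0.5639, -0.0395, 0.1985]
orientation: [1.9, 2.496, 0.001]
contact_force: [-4.7, -4.0, 20.5]
grip_width: 0.0195
```

```bash
python3 look.py h5 .56 -.04 .19 40
```

```text
9.45 [ 0.5639281  -0.03951567  0.19854341] [-4.27199017 -5.19147106 20.37746837] 0.019345438876266496
```

View pics/h5.png

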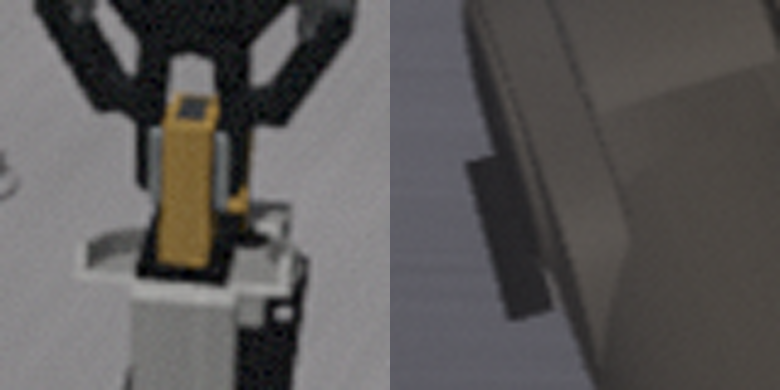

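The block is pivoting: its top face has shrunk from about 40 to 27 px, roughly 10° of lean, at 20 N. I continue along the same arc.

>>> {"op": "carry_out", "data": {"series": "-0.25 0 0.2 0 0; -0.25 0 0.2 0 0; -0.2 0 0.2 0 0; 0 0 0 0 0"}}

```text
clock: 9.95
tcp_pos: [0.566, -0.0466, 0.192]
orientation: [1.9, 2.495, 0.001]
contact_force: [-2.9, -4.3, 14.7]
grip_width: 0.0194
```

```bash
python3 look.py h6 .56 -.04 .19 40
```

```text
10.05 [ 0.56599081 -0.04662588  0.19203372] [-0.98133948 -4.74621821 15.18319732] 0.01960994100153047
```

View pics/h6.png

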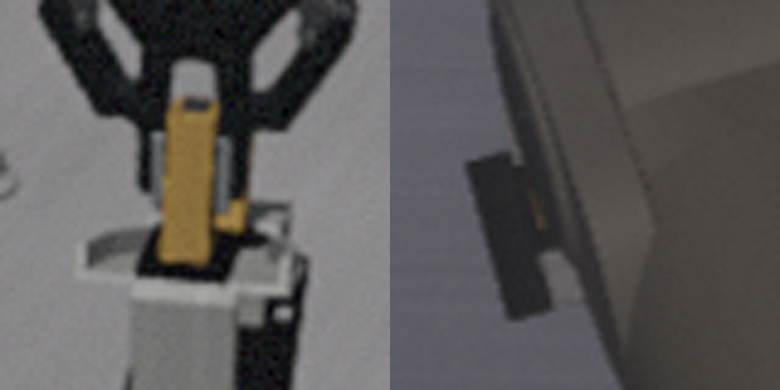

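>>> {"op": "carry_out", "data": {"series": "-0.2 0 0.15 0 0; -0.2 0 0.15 0 0; 0 0 0 0 0"}}

```text
clock: 10.42
tcp_pos: [0.567, -0.0498, 0.1887]
orientation: [1.9, 2.496, 0.002]
contact_force: [-1.2, -3.3, 13.2]
grip_width: 0.0199
```

```bash
python3 look.py h7 .56 -.04 .19 40
cat > fit.py <<'E'
# fit held/placed sensor from side picture corners: edges of mask
from bench import r, eyes, spotter
from h import *
s=eyes.grab_frame("side")
cv2.imwrite("pics/fit.png",crop(s,proj(s,[.56,-.04,.19]),22,"",13))
print(np.array(proj(s,[.56,-.04,.19]),int)-22)
E
python3 fit.py
```

```text
10.525 [ 0.56704518 -0.04977018  0.18871142] [-0.52632106 -3.28785385 12.24495698] 0.019850517078818974
[319 130]
```

View pics/fit.png

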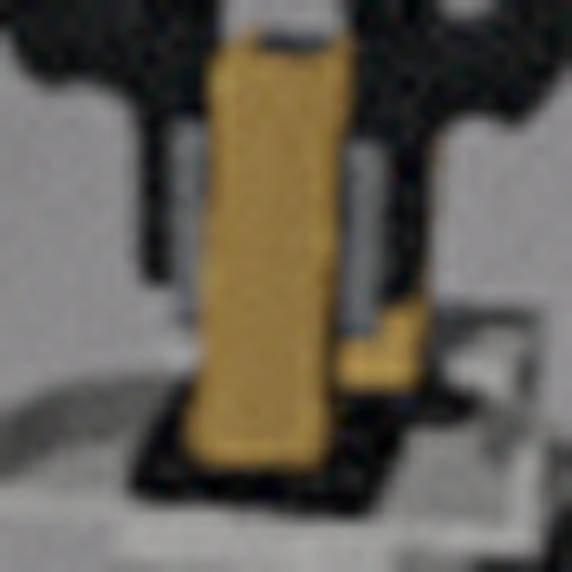

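```bash
cat > fit2.py <<'E'
from bench import r, eyes, spotter
from h import *
from scipy.optimize import least_squares
s=eyes.grab_frame("side")
o=(np.array([(185,455),(328,468),(212,62),(350,60),(133,500),(373,514),(222,38),(352,40)],float)+.5)/13-.5+[319,130]
k=np.array([(-17,10,-32),(-17,-10,-32),(-17,10,32),(-17,-10,32),(-20,20,-40),(-20,-20,-40),(17,10,32),(17,-10,32)])/1000
def T(v): return Ro.from_euler('ZY',[-1.30,v[3]]).apply(k)+v[:3]
f=lambda v:np.concatenate([np.concatenate([proj(s,X)-q for X,q in zip(T(v),o)]),[ (v[3]-.5)*.0]])
l=least_squares(f,[.567,-.05,.19,.5],loss='soft_l1'); print(l.x,np.degrees(l.x[3]),np.round(l.fun,1))
d=l.x[:3]-[.570,-.064,.138]; c,sn=np.cos(-1.3),np.sin(-1.3)
print("in mouth frame",d[0]*c+d[1]*sn,-d[0]*sn+d[1]*c,d[2])
E
python3 fit2.py
```

```text
[ 0.57090693 -0.05736543  0.18791791  0.40554203] 23.235846708282807 [ 0.4 -0.2 -1.2 -0.3  0.4 -0.3 -0.7  0.6 -0.8 -0.1 -0.3  0.6  1.7 -0.4
  1.   0.2 -0. ]
in mouth frame -0.006150194802272145 0.002648623166110027 0.049917910337626464
```

>>> {"op": "carry_out", "data": {"series": "-0.2 0 0.18 0 0; -0.2 0 0.18 0 0; 0 0 0.1 0 0; 0 0 0 0 0"}}

```text
clock: 11.12
tcp_pos: [0.5688, -0.0539, 0.1844]
orientation: [1.899, 2.495, 0.003]
contact_force: [0.5, -4.1, 12.7]
grip_width: 0.0194
```

```bash
python3 fit.py; python3 -c "
from bench import r
o=r.get_obs();print(o['tcp_pos'],o['contact_force'],o['moment'])"
```

```text
[319 130]
[ 0.56877705 -0.05393236  0.18438221] [-0.02776458 -4.19917984 12.56777806] [-0.47958264  0.20950279  0.10927639]
```

View pics/fit.png

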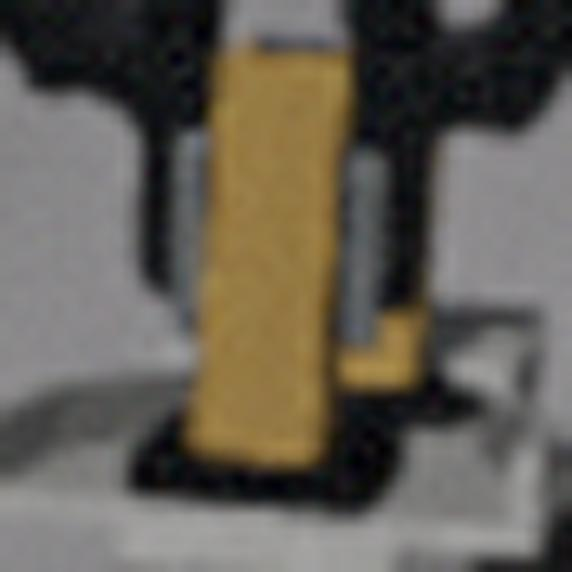

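The lean is about 28° (the top face is nearly edge-on) and the foot is almost flush with the floor. I lift a little, shift 28 mm down-slope to the mouth and press lightly.

>>> {"op": "carry_out", "data": {"series": "0 0 -0.5 0 0; -0.8 0 0.4 0 0; -0.8 0 0.5 0 0; -0.8 0 0.5 0 0; 0 0 0 0 0"}}

```text
clock: 11.8
tcp_pos: [0.5721, -0.0769, 0.1716]
orientation: [-1.902, -2.498, 0.002]
contact_force: [-0.2, 0.1, -0.8]
grip_width: 0.0195
```

```bash
python3 look.py h8 .57 -.06 .17 40; python3 fit.py
```

```text
11.9 [ 0.57243822 -0.07561332  0.17241756] [ 0.08928515  0.36429353 -2.00869784] 0.019489343799140114
[319 130]
```

View pics/fit.png

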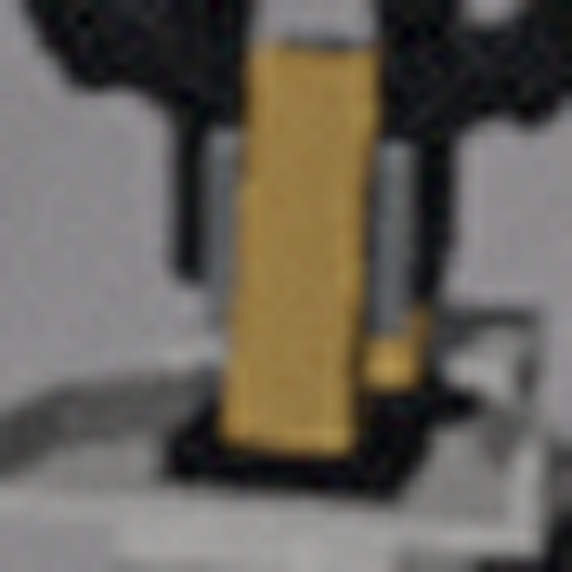

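View pics/h8.png

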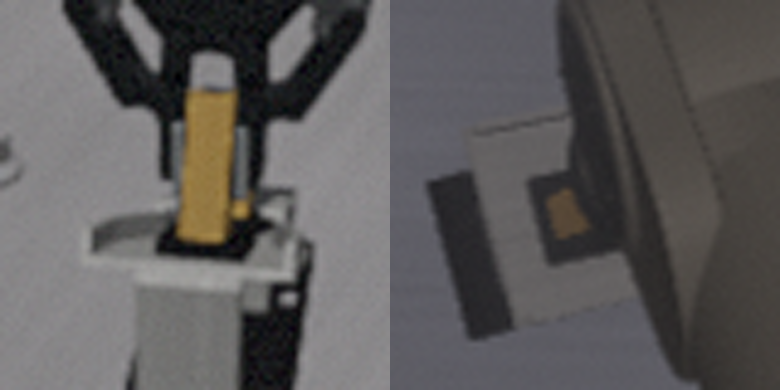

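Seen from above, the foot is centred between the walls, with its rear edge about 25 mm down from the rail end. I lower it until it touches.

>>> {"op": "carry_out", "data": {"series": "0 0 0.2 0 0; 0 0 0.2 0 0; 0 0 0 0 0; 0 0 0 0 0"}}

```text
clock: 12.45
tcp_pos: [0.5744, -0.0767, 0.1709]
orientation: [1.899, 2.497, 0.001]
contact_force: [-0.4, -3.2, 9.0]
grip_width: 0.0197
```

```bash
python3 look.py h9 .57 -.06 .17 40
```

```text
12.55 [ 0.57438372 -0.07674342  0.17086031] [-2.83298998e-03 -3.83383048e+00  8.06738908e+00] 0.01965144233080043
```

View pics/h9.png

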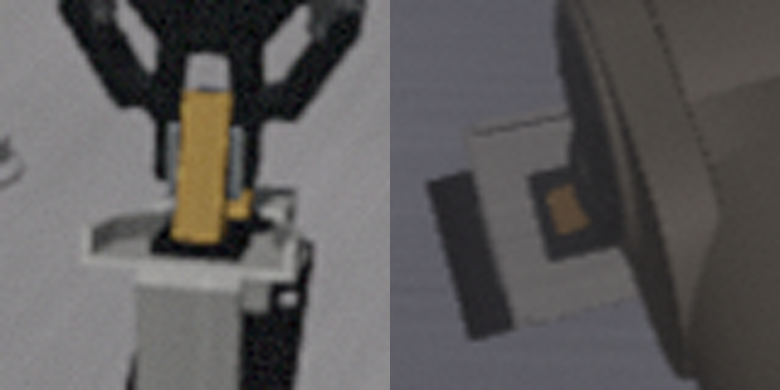

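The touch gives 8 N and the grip point is 44.7 mm off the floor plane, the same as when flush. Foot middle is within about 1–2 mm of the mouth. I ease the pressure and open.

>>> {"op": "carry_out", "data": {"series": "0 0 -0.2 0 0; 0 0 0 0 0; 0 0 0 0 0.5; 0 0 0 0 1; 0 0 0 0 1; 0 0 0 0 1; 0 0 0 0 1"}}

```text
clock: 13.42
tcp_pos: [0.5726, -0.0757, 0.1707]
orientation: [-1.901, -2.501, -0.0]
contact_force: [-0.4, -0.2, -0.2]
grip_width: 0.0855
```

```bash
python3 look.py h10 .58 -.1 .15 50
```

```text
13.525 [ 0.57255074 -0.07570832  0.17068904] [-0.74191431  0.07262672 -0.45997569] 0.08504322695755892
```

View pics/h10.png

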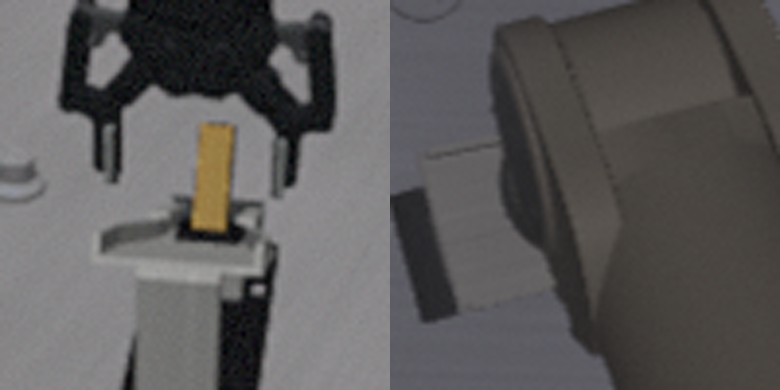

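The sensor has slid down, clear of the open fingers. I retreat upward and uphill to free the view.

>>> {"op": "carry_out", "data": {"series": "0 0 -3 0 1; 0 0 -5 0 1; 0 0 -5 0 1; 5 -2 0 0 1; 5 -2 0 0 1; 5 -2 0 0 1; 5 -2 0 0 1; 0 0 0 0 1"}}

```text
clock: 14.52
tcp_pos: [0.4397, 0.099, 0.3012]
orientation: [1.891, 2.507, -0.0]
contact_force: [-0.1, -0.9, -0.2]
grip_width: 0.0855
```

```bash
python3 look.py h11 .6 -.18 .12 35; python3 - <<'E'
from bench import r, eyes, spotter
from h import *
s=eyes.grab_frame("side"); t=eyes.grab_frame("top")
rm=lambda k:Ro.from_euler('z',-1.30).apply(k)+[.570,-.064,.138]
L=Ro.from_euler('y',np.pi/6)
k=np.array([(x,y,z) for x in(-17,17) for y in(-10,10) for z in(-32,32)]+[(-20,20,-32),(-20,-20,-32),(37,0,0)])/1000
pts=np.r_[rm(L.apply(k)+[.12,0,-.023]),rm(L.apply(k)+[.1715,0,-.053])]
for p,n in((s,"s"),(t,"t")):
    im=crop(p,proj(p,[.6,-.18,.12]),35,"",8,[proj(p,X) for X in pts]); cv2.imwrite(f"pics/i_{n}.png",im)
    for q in("sensor","stub","loaded"): print(n,q,[(d["uv"],round(d["confidence"],2)) for d in spotter.mark_of(p,q)])
    print(n,"home",proj(p,rm([.12,0,-.023])),"loaded",proj(p,rm([.1715,0,-.053])))
E
```

```text
14.625 [0.44205264 0.09541985 0.30095078] [-0.9104329  -0.18402784  0.45314295] 0.08557604746273065
s sensor [([348.2, 146.1], 0.56)]
s stub [([215.8, 280.8], 0.65), ([345.6, 146.1], 0.58)]
s loaded []
s home [347.76565787 146.53795212] loaded [350.00453112 145.92178931]
t sensor [([406.5, 195.2], 0.74), ([213.0, 144.4], 0.74)]
t stub [([419.1, 193.5], 0.95), ([220.6, 161.7], 0.77)]
t loaded [([419.2, 190.9], 0.71)]
t home [403.50243343 196.94755641] loaded [422.03713021 193.15082854]
```

View pics/h11.png

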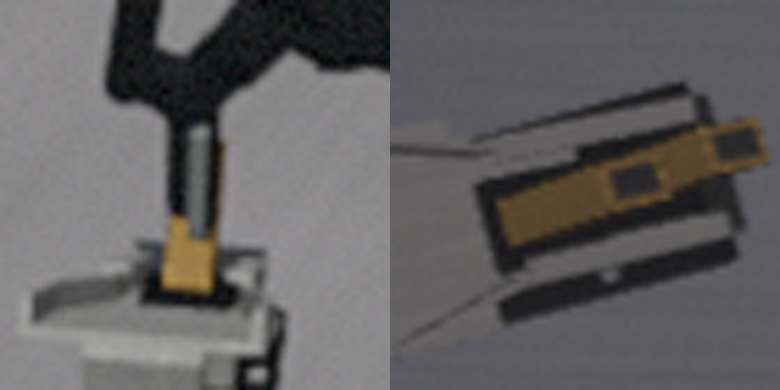

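View pics/i_t.png

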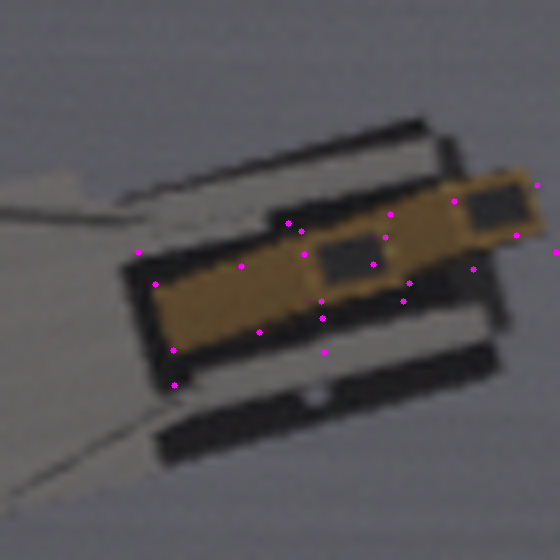

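The top view shows the new sensor in the slot, its block spanning about (155,290)–(400,250) and against the first one. My home overlay agrees to 1–2 px. The gripper blocks the side view, so I move it aside and compare with the pictures from before.

>>> {"op": "carry_out", "data": {"series": "5 0 -1 0 1; 5 0 -1 0 1; 5 0 -1 0 1; 0 0 0 0 1; 0 0 0 0 1"}}

```text
clock: 15.65
tcp_pos: [0.4021, 0.2394, 0.3304]
orientation: [-1.901, -2.501, 0.001]
contact_force: [0.3, 0.4, 0.3]
grip_width: 0.0859
```

```bash
python3 - <<'E'
from bench import r, eyes, spotter
from h import *
s=eyes.grab_frame("side"); t=eyes.grab_frame("top")
cv2.imwrite("pics/z_top.png",t["color"]);cv2.imwrite("pics/z_side.png",s["color"])
def cr(im,x,y,h,sc): return cv2.resize(im[y-h:y+h,x-h:x+h],None,fx=sc,fy=sc,interpolation=cv2.INTER_CUBIC)
a=cv2.imread("pics/a_top.png"); b=cv2.imread("pics/a_side.png")
cv2.imwrite("pics/j.png",np.vstack([np.hstack([cr(a,412,196,28,7),cr(t["color"],412,196,28,7)])]))
cv2.imwrite("pics/k.png",np.hstack([cr(b,346,152,28,7),cr(s["color"],346,152,28,7)]))
E
```

```text
(no output)
```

View pics/j.png

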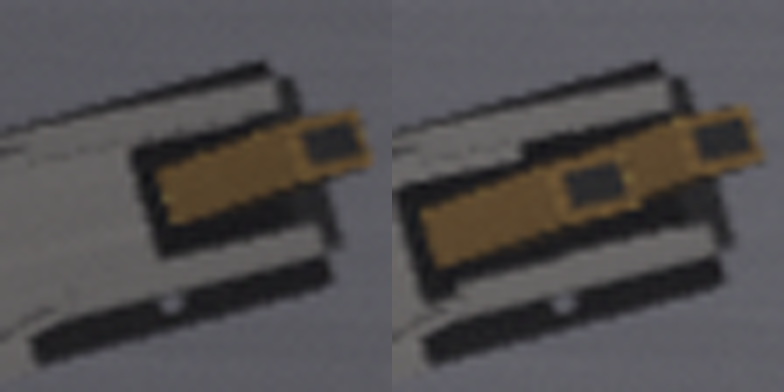

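View pics/k.png

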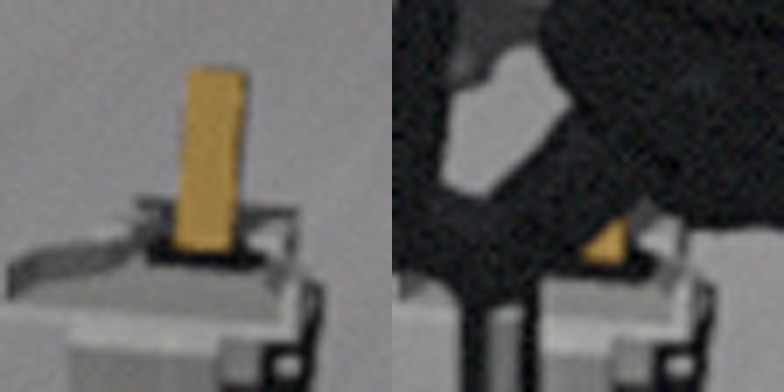

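>>> {"op": "carry_out", "data": {"series": "-5.7 -1 0 0 1; -5.7 -1 0 0 1; -5.7 -1 0 0 1; -5.7 -1 0 0 1; -5.7 -1 0 0 1; -5.7 -1 0 0 1; -5.7 -1 0 0 1; -5.7 -1 0 0 1"}}

```text
clock: 16.75
tcp_pos: [0.4458, -0.224, 0.3305]
orientation: [1.905, 2.498, -0.001]
contact_force: [1.6, -0.5, -0.3]
grip_width: 0.0854
```

>>> {"op": "carry_out", "data": {"series": "-5.7 -1 0 0 1; -5.7 -1 0 0 1; -5.7 -1 0 0 1; -5.7 -1 0 0 1; 0 0 0 0 1; 0 0 0 0 1"}}

```text
clock: 17.5
tcp_pos: [0.4683, -0.4514, 0.33]
orientation: [-1.902, -2.498, -0.001]
contact_force: [-0.1, 0.5, -0.2]
grip_width: 0.0851
```

```bash
python3 - <<'E'
from bench import r, eyes, spotter
from h import *
s=eyes.grab_frame("side"); t=eyes.grab_frame("top")
def cr(im,x,y,h,sc): return cv2.resize(im[y-h:y+h,x-h:x+h],None,fx=sc,fy=sc,interpolation=cv2.INTER_CUBIC)
cv2.imwrite("pics/l.png",np.hstack([cr(s["color"],346,152,28,7),cr(t["color"],412,196,28,7)]))
for p,n in((s,"s"),(t,"t")):
    for q in("sensor","stub","loaded"): print(n,q,[(d["uv"],round(d["confidence"],2)) for d in spotter.mark_of(p,q)])
E
```

```text
s sensor [([195.9, 279.6], 0.95), ([346.8, 148.1], 0.88)]
s stub [([212.7, 277.8], 0.76), ([344.5, 145.9], 0.56)]
s loaded []
t sensor [([210.9, 145.1], 0.94), ([406.4, 195.5], 0.76)]
t stub [([419.5, 194.4], 0.92), ([221.6, 159.8], 0.76)]
t loaded [([418.7, 191.9], 0.61), ([422.1, 191.1], 0.6)]
```

View pics/l.png

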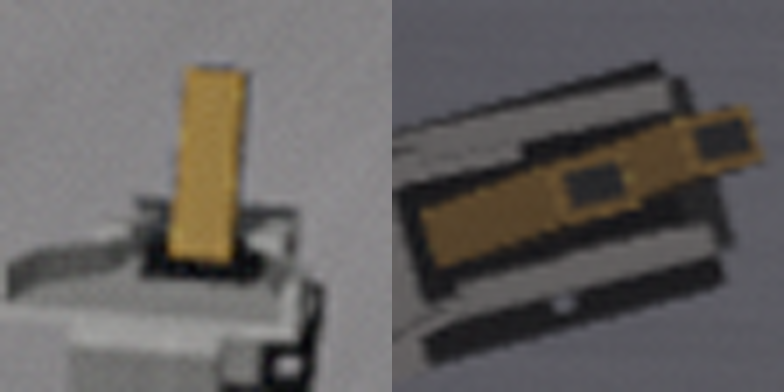

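```bash
cat > m4.py <<'E'
from bench import r, eyes, spotter
from h import *
from scipy.optimize import least_squares
s=eyes.grab_frame("side"); t=eyes.grab_frame("top")
un=lambda x0,y0,q:(np.array(q,float)+.5)/7-.5+[x0,y0]
oS=un(318,124,[(184,72),(244,74),(168,256),(237,262),(142,276),(260,280)])
kS=np.array([(-17,10,32),(-17,-10,32),(-17,10,-32),(-17,-10,-32),(-20,20,-38),(-20,-20,-38)])/1000
oT=un(384,168,[(30,210),(43,268),(165,163),(233,150),(243,200),(180,218),(10,190),(33,302)])
kT=np.array([(-17,10,-32),(-17,-10,-32),(-17,10,32),(17,10,32),(17,-10,32),(-17,-10,32),(-20,20,-32),(-20,-20,-32)])/1000
def fit(oS,oT,kS,kT,x0):
    T=lambda v,k:Ro.from_euler('ZY',[v[3],v[4]]).apply(k)+v[:3]
    f=lambda v:np.concatenate([proj(s,X)-q for X,q in zip(T(v,kS),oS)]+[proj(t,X)-q for X,q in zip(T(v,kT),oT)])
    l=least_squares(f,x0,loss='soft_l1')
    d=l.x[:3]-[.570,-.064,.138]; print(l.x,np.round(l.fun,1),"\nmouth frame",Ro.from_euler('z',1.30).apply(d)); 
print("new"); fit(oS,oT,kS,kT,[.6,-.18,.115,-1.3,.52])
# loaded: before picture
un2=lambda x0,y0,sc,q:(np.array(q,float)+.5)/sc-.5+[x0,y0]
oT0=un2(320,140,6,np.array([(642,190),(692,173),(703,212),(652,225),(520,222),(533,270)])+[0,90]); kT0=kT[[2,3,4,5,0,1]]
oS0=un2(288,125,6.5,[(370,57),(425,62),(357,220),(412,230)])
print("loaded at start"); fit(oS0,oT0,kS[:4],kT0,[.616,-.224,.09,-1.3,.52])
E
python3 m4.py
```

```text
new
[ 0.60152256 -0.17876558  0.11232158 -1.26460277  0.60717015] [ 0.3 -0.2  0.1  0.   0.7  0.3 -0.8  0.  -0.  -0.3 -0.2  0.3 -1.   0.4
 -0.3  0.3 -0.4 -0.3 -0.1 -0.8  1.1  0.6  0.2  0.5 -0.3 -0.7  1.6 -0.2] 
mouth frame [ 0.11901556 -0.00032584 -0.02567842]
loaded at start
[ 0.62079965 -0.22909582  0.08113332 -1.27910156  0.6000439 ] [ 0.3  0.2 -0.3 -0.1  0.2  0.5 -0.4 -0.4 -0.7 -1.7  0.4 -0.8  1.1  0.9
  0.2  0.8 -0.4  0.2 -0.2  0.2] 
mouth frame [ 0.17266828  0.00478548 -0.05686668]
```

```bash
python3 -c "
from bench import r
o=r.get_obs();print(o['clock'],o['contact_force'],abs(o['qvel']).max());print(r.hand_in())"
```

```text
18.0 [-0.19741689  0.70844703  0.08823386] 0.0022035023908648643
the job is handed in; nothing more can be done
None
```

The loose brass sensor is in the rail, stub downhill, resting against the first one. I handed the job in at 18.0 s of the 35 s allowed.

**What I did:** The tool can only point straight down, so I pressed the rear of the foot on the rail's upper edge (about 20 N at most). That pivoted the block in the light grip to about 28–30° of lean. I then set the foot down about 1–2 mm from the mouth and opened the gripper, and the sensor slid home by itself.

**Last checks:**

| Check | Measured | Home or allowed |
|---|---|---|
| New sensor in mouth frame (both cameras) | (0.119, 0.000, −0.026) m | (0.120, 0, −0.023) m |
| Yaw against the rail | about 0.04 rad | below 0.25 rad |
| Gripper | clear of everything, arm still, about 0 N | touches nothing |

- **First sensor:** I did not measure it again at the end. Compared with the starting pictures it moved only about 1 px (roughly 2 mm). At the start it measured (0.173, 0.005, −0.057) m, inside its limits.
- **Lean disagreement:** the fit gave 0.61 rad instead of 0.52 for the new sensor. It gave 0.60 for the first sensor at the start, so I take it as a shared measuring bias.
- **Stub:** I did not measure the stub end separately. The network found a stub on the downhill side in the top view.

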